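# Zero and start the casting timer

## Robot

A 6-joint arm with a two-finger parallel gripper is mounted at the origin on the work surface. World frame = base frame: x ahead of the robot, y to its left, z up, the work surface at z = 0. Lengths are in mm, angles in rad, forces in N, time in s.
With the tool pointing down it reaches from about 375 to 825 mm from the base axis. Payload 5.5 kg.
Tool frame: the origin (TCP) lies at the very end of the fingers, on their centre line; the grasp point (between the pads) lies 19 mm behind it; z points along the fingers, x is the direction in which the jaws open and shut, and the axes are right-handed (so a half turn about z gives the same grasp; the last joint's range is limited). The gripper opens to 85 mm and grips with 20 to 120 N. Pads are 22 mm wide; open, the fingers measure 114 mm over their backs; the gripper's body (76 mm by 85 mm) begins 54 mm behind the grasp point. The pads swing forward as they close: fully open they stand 13 mm farther back than shut.
Start: joints at [1.262, 0.314, -0.047, 1.21, 0, 1.571], TCP at [182.346, 571.616, 201.299] pointing down, gripper open.
Joint ranges: [-2.67, 2.67], [-0.69, 1.73], [-1.03, 1.25], [-2.08, 2.16], [-1.42, 1.45], [-3.14, 3.14]. Speed limits (rad/s): [2.39, 2.39, 3.01, 3.14, 3.14, 3.14].

## Interface

Orientations are given as [roll, pitch, yaw] about the fixed x, y, z axes, in that order (R = Rz(yaw) Ry(pitch) Rx(roll)).
In Python, from workcell import arm, eyes gives the robot as it stands.
- The arm moves only by the tool play_rows, never from a script. Its argument "increments" is a list of rows, each a list of 6 numbers: the shift along the tool's x, y, z as a fraction of full scale, then the turn, a rotation vector about the tool's x, y, z as a fraction of full scale. A call has exactly 10 rows; each row is the pose to reach, as a shift and turn from the pose commanded when the call began, along the tool's axes at that moment; what a row does not reach only later rows make up. Full scale, the value 1, is 250 mm for a shift and 0.5 rad for a turn. A row lasts 1/10 s, in which the tool goes at most 50 mm and 8.59 degrees, less where a joint would pass 70% of its speed; a pose out of reach is approached as far as the arm can. A call with a number of a shift or a turn outside -1 to 1 is refused whole. A call with a gripper value outside its range is refused whole. "hand" is the opening, from -1 (shut) to 1 (fully open), set as the call begins (left out, the last holds). The fingers move at their own pace and stop on an object; "force" is the grip in N (left out, the last holds). Time passes only in rows, so rows that repeat a pose let the fingers close, or fill a call up. It gives the time, the measured TCP pose, the force and the opening at its end, in the units of the state.
- arm.observe(): the state, without advancing time (a new reading comes with each control period).
- eyes.get_image(name): name is "side" or "top"; returns (picture, depth): 384x512x3 uint8, red, green, blue; 384x512 float32, mm along the optical axis (not along the pixel's ray), 0 where there is no reading.
- eyes.calibration(name): a dict with "fx", "fy", "cx", "cy" (pixels), "eye" and "orientation" of the camera in the world. Camera axes: x right, y down, z forward; pixel columns grow to the right and rows downward; lengths in mm; the calibration is good to about 2 mm. A picture is of the moment at which its call begins. calibration takes no time and is no camera call.
- arm.close_job(): hands the job in, once; it reports no verdict.
The state is a dict: "time": time; "qpos": joint angles; "qd": joint speeds; "joint_efforts": joint torques, N m; "position": TCP position; "tool_rot": TCP orientation; "ft_force": force on the tool from outside, world axes, zero at the start; "torque": the same for the moment, N m; "width": opening from 0.0 (shut) to 1.0 (fully open).
Only numpy, scipy, OpenCV 4.12 (cv2) and the standard library are available. Lean on these libraries where they do the work, as an engineer would, in place of code of your own. Each camera call takes 0.05 s, during which the arm holds its last target.

## Task

The moulds have just been poured: zero the casting timer by pressing its two round outer keys fully down together and holding both down for at least two seconds, then let both come up, and after that press the square middle key fully down and let it up again to start the count. Work with the fingertips only: do not press one round key without the other, do not press the square key while a round key is down, and do not lift or shift the timer. Leave the moulds, tools and pots around it where they are.

Things in the scene. Friction and masses are not known exactly. Their poses are not given: they have to be found in the camera images.
- timer: Grey sloped desk timer, 130 (x) by 176 (y) mm, about 1.1 kg, loose on rubber feet. Origin: centre of underside, on the bench; z up, x from its low front edge (40 mm high) to its rear edge (68). Its top, square to (-0.208, 0, 0.978), has a display in its rear half and three off-white keys in a row along y in front: centres of their tops at rest x -28.3, y +36 / 0 / -36, z 57.0 mm.
- key_left_top (a point): Centre of the top of the round outer key (24 mm across) at the timer's left (+y) end, 72 mm from the other round key; it moves with the key. The key stands 9 mm above the sloped plate at rest, 3 mm when fully down, and moves square to the plate. z points out of the plate, y along the row.
- key_right_top (a point): The same for the other round outer key, at the timer's right (-y) end.
- key_middle_top (a point): The same for the square middle key (23 mm wide), halfway between the round ones. Nothing else on the plate stands up more than 4 mm.
- key_left (a joint): Travel of the left round key in m: 0 up, 0.006 fully down. A spring key: it starts to move at 2 N, takes 5 N to go fully down and comes up by itself; its switch closes at 0.0045.
- key_right (a joint): Travel of the right round key, the same.
- key_middle (a joint): Travel of the square middle key, the same.
- mould_round: Bystander beside the timer: strapped plaster mould, 140 x 96 x 72 mm high, three round pour holes full of slip in its top. Origin: centre of underside.
- mould_slot: Bystander beside the timer: strapped plaster mould, 130 x 96 x 66 mm high, three slots full of slip. Origin: centre of underside.
- knife: Bystander in front of the timer (on its -x side): fettling knife lying flat, 180 mm long along its x, 20 wide, 13 high, wooden handle to -x, blade to +x. Origin: on the bench, 70 mm from the handle end.
- cup: Bystander behind the timer: fresh cast grey cup, 72 mm across, 78 high. Origin: centre of underside.
- spare_ring: Bystander behind the timer: plaster ring, 62 mm across, 26 high. Origin: centre of underside.
- bowl: Bystander far to the left on the bench: white bowl of trimmings, 172 mm across, 70 high. Origin: centre of underside.
- pan: Bystander far to the right: dark pouring pan, 140 mm across, 62 high, its handle reaching 200 mm to its -x, 75 mm high. Origin: centre of underside.
Things that resemble listed ones, but are neither listed nor needed, are in the scene too. What is shaped like the timer but blue or yellow is not meant.

How it is judged (in metres and radians):
On the way, in this order (a step that is already met when the one before it is completed fails the run):
1. both round keys are held down together for two seconds, the square key up (value of joint each of key_left, key_right above 0.0045 m and value of joint key_middle below 0.0015 m), for 2 s.
2. both round keys are let up (value of joint each of key_left, key_right below 0.001 m and value of joint key_middle below 0.0015 m), for 0.1 s.
3. the square key is pressed down with both round keys up (value of joint key_middle above 0.0045 m and value of joint each of key_left, key_right below 0.001 m), for 0.1 s.
At the end, for the whole second after the job is handed in: All three keys are up (within 1 mm), the timer stands level and at rest within 15 mm of where it was, and every bystander is within 20 mm of where it was (value of joint each of key_left, key_right, key_middle below 0.001 m and distance of timer from where it was at the start of the episode below 0.015 m and angle between timer's own z axis and vertical below 0.05 rad and linear speed of timer below 0.01 m/s and distance of each of mould_round, mould_slot, knife, cup, spare_ring, bowl, pan from where it was at the start of the episode below 0.02 m); the robot touches nothing.
It fails at once if a round key goes down on its own (its switch closed, the other moved less than 1 mm) ((value of joint key_left above 0.0045 m and value of joint key_right below 0.001 m) or (value of joint key_right above 0.0045 m and value of joint key_left below 0.001 m)).
It fails at once if the square key is pressed while a round key is down (value of joint key_middle above 0.003 m and value of joint any of key_left, key_right above 0.003 m).
It fails at once if the timer is lifted or shifted more than 15 mm (height (world z) of timer above 0.008 m or distance of timer from where it was at the start of the episode above 0.015 m).
It fails at once if a mould, tool or pot is moved more than 20 mm (distance of any of mould_round, mould_slot, knife, cup, spare_ring, bowl, pan from where it was at the start of the episode above 0.02 m).
It also fails if it takes over 51 s, if anything falls off the work surface, if the arm or the gripper's body presses on something with over 40 N, if the wrist force passes 120 N, or if a joint passes its speed limit or range.

## Working session

There is one attempt and no reset: what is moved stays moved. The work goes in short steps, Python scripts to look and compute and a tool call to move; the robot and the scene stay as the last step left them, time stands still between calls to the robot, and variables do not carry over. Pictures are saved under pics/ and viewed, and the job is handed in when it is done.

Besides the shell and the picture viewer there is one more tool, called after "Emit:" as a command line: name --pt "numbers of a row" for each row, then --argument value for the rest. play_rows: Moves the arm, as the interface text tells. Shift numbers are shares of 250 mm and turn numbers shares of 0.5 rad, none past 1 either way. Its arguments: {"type":"object","properties":{"increments":{"type":"array"},"hand":{"type":"number"},"force":{"type":"number"}},"required":["increments"]}

```bash
ls; mkdir -p pics; python3 - <<'E'
from workcell import arm, eyes
import cv2, numpy as np
print(arm.observe())
for n in("top","side"):
    p,d=eyes.get_image(n); c=eyes.calibration(n); print(n,c)
    cv2.imwrite(f"pics/{n}0.png",p[:,:,::-1]); np.savez(f"pics/{n}0.npz",p=p,d=d)
E
```

```text
pics
{'time': 0.0, 'qpos': array([ 1.26194733e+00,  3.14214994e-01, -4.80898852e-02,  1.21016990e+00,
       -1.96655751e-05,  1.57080750e+00]), 'qd': array([ 0.00102978,  0.00078936, -0.00066185, -0.0014571 ,  0.00107273,
        0.00093378]), 'joint_efforts': array([ 1.17757532e-03, -5.39584279e+01,  3.39753735e+01,  1.88631692e-02,
       -1.75085120e-05,  7.60493407e-06]), 'position': array([182.19529007, 571.01637995, 200.43646049]), 'tool_rot': array([3.14157297e+00, 1.67845413e-03, 1.26193615e+00]), 'ft_force': array([-0.34812385, -0.59980022, -0.07390663]), 'torque': array([ 0.01115667, -0.02437274, -0.0062461 ]), 'width': 0.9993438449323503}
top {'fx': 353.44561949339624, 'fy': 353.44561949339624, 'cx': 255.33308374990784, 'cy': 194.7735404099276, 'eye': array([ 434.08214364,  -14.85127151, 1257.2007829 ]), 'orientation': array([-3.07293237,  0.00791706, -1.56599845])}
side {'fx': 450.84020746622525, 'fy': 450.84020746622525, 'cx': 251.0390188814527, 'cy': 201.69281292381922, 'eye': array([ -372.77440618, -1037.60051903,  1267.80196829]), 'orientation': array([-2.29932219,  0.02217971, -0.72937204])}
```

View pics/top0.png

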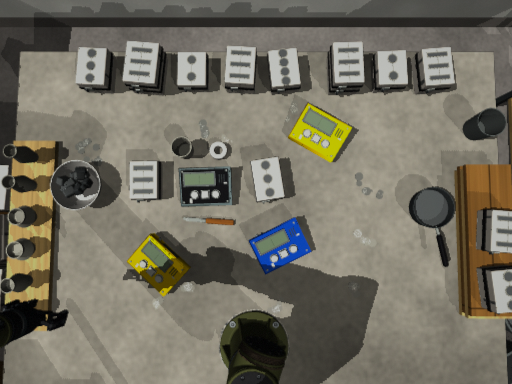

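View pics/side0.png

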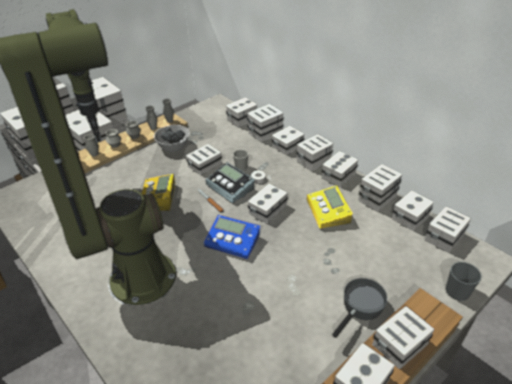

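The top view shows the grey timer at about (205,186), with its keys near (194–222,195). Next I'll measure the keys.

```bash
cat > h.py <<'E'
import numpy as np, cv2
from scipy.spatial.transform import Rotation as R
from workcell import arm, eyes
def ray(n,u,v):
    c=eyes.calibration(n); d=R.from_euler('xyz',c['orientation']).as_matrix()@np.array([(u-c['cx'])/c['fx'],(v-c['cy'])/c['fy'],1])
    return np.array(c['eye']),d
def onz(n,u,v,z):
    e,d=ray(n,u,v); return e+d*(z-e[2])/d[2]
def proj(n,P):
    c=eyes.calibration(n); q=(np.asarray(P)-c['eye'])@R.from_euler('xyz',c['orientation']).as_matrix()
    return np.array([c['fx']*q[...,0]/q[...,2]+c['cx'],c['fy']*q[...,1]/q[...,2]+c['cy']]).T
E
python3 - <<'E'
from h import *
for n,(a,b,c,d) in dict(top=(165,250,155,215),side=(195,270,150,215)).items():
    z=np.load(f'pics/{n}0.npz'); p=z['p'][c:d,a:b]
    cv2.imwrite(f'pics/{n}0z.png',cv2.resize(p[:,:,::-1],None,fx=8,fy=8,interpolation=cv2.INTER_CUBIC))
    m=((z['p'].min(2)>150)).astype(np.uint8); m2=np.zeros_like(m); m2[c:d,a:b]=m[c:d,a:b]
    k,l,s,ce=cv2.connectedComponentsWithStats(m2)
    for i in range(1,k):
        if s[i,4]>8: print(n,ce[i],s[i], onz(n,*ce[i],57).round(1), z['d'][int(ce[i][1]),int(ce[i][0])])
E
```

```text
top [217.33333333 155.81818182] [211 155  14   3  33] [650.1 126.1  57. ] 1243.9324
top [204.4  193.85] [202 191   6   7  40] [519.  168.7  57. ] 1201.6298
top [215.23529412 193.91176471] [212 191   7   7  34] [518.9 131.7  57. ] 1205.2423
top [193.97058824 194.52941176] [191 192   7   7  34] [516.5 204.2  57. ] 1204.1859
side [213.49279539 155.4092219 ] [195 150  40  15 347] [598.4 347.   57. ] 2041.1334
side [260.48571429 177.37261905] [246 150  24  61 840] [645.8  81.4  57. ] 1977.823
side [214.47885572 200.12562189] [195 173  54  42 804] [409.8 101.2  57. ] 1888.9642
side [218.5 177. ] [216 175   6   5  22] [516.  207.6  57. ] 1935.6692
side [223.96153846 180.92307692] [221 179   7   5  26] [516.2 170.6  57. ] 1924.9497
side [229.5 184.5] [227 183   6   4  22] [518.1 135.9  57. ] 1896.8934
```

```bash
ls pics
```

```text
side0.npz
side0.png
side0z.png
top0.npz
top0.png
top0z.png
```

View pics/top0z.png

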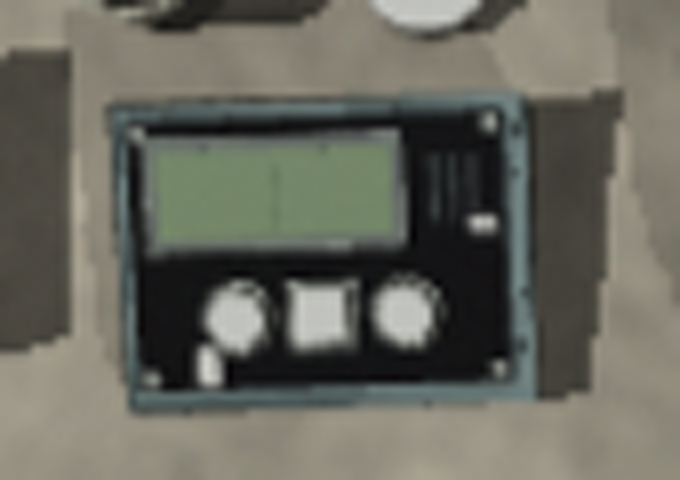

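View pics/side0z.png

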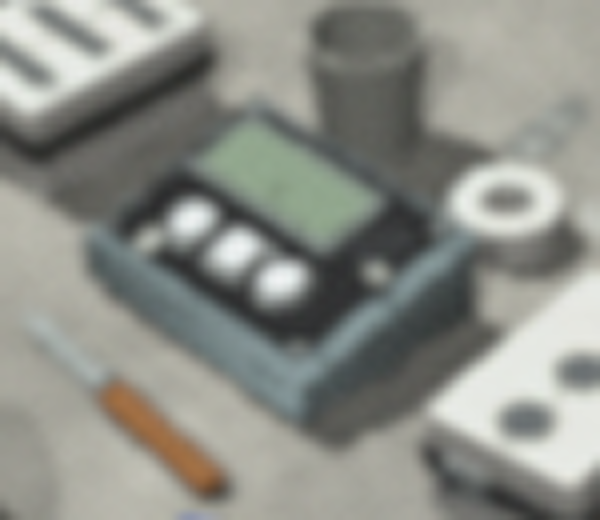

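The zooms show the three keys at top-view pixels of about (194.4,194.5), (205.1,194.4) and (215.5,194), with the timer slightly yawed. I'll refine this with weighted centroids and the display edges.

```bash
python3 - <<'E'
from h import *
L={}
for n,cs,r in (('top',[(194.3,194.5),(205,194.4),(215.5,194)],5),('side',[(218.8,177.2),(224.3,181.2),(230,184.8)],4)):
    z=np.load(f'pics/{n}0.npz'); g=z['p'].min(2).astype(float)
    for i,(u,v) in enumerate(cs):
        yy,xx=np.mgrid[:384,:512]
        for _ in range(3):
            w=np.clip(g-110,0,80)*(np.hypot(xx-u,yy-v)<r)
            # subpixel
            u,v=(w*xx).sum()/w.sum(),(w*yy).sum()/w.sum()
        L[n,i]=(u,v); print(n,i,round(u,2),round(v,2),onz(n,u,v,57).round(1))
for i in range(3):
    (e1,d1),(e2,d2)=ray('top',*L['top',i]),ray('side',*L['side',i])
    s=np.linalg.lstsq(np.stack([d1,-d2],1),e2-e1,rcond=None)[0]
    a,b=e1+s[0]*d1,e2+s[1]*d2; print(i,((a+b)/2).round(1),'gap',np.linalg.norm(a-b).round(1))
# display and case edges, top
p=np.load('pics/top0.npz')['p']; hsv=cv2.cvtColor(p,cv2.COLOR_RGB2HSV)
m=cv2.inRange(hsv,(40,50,90),(75,255,255)); m2=np.zeros_like(m); m2[160:195,170:240]=m[160:195,170:240]
c=max(cv2.findContours(m2,0,2)[0],key=cv2.contourArea); bx=cv2.boxPoints(cv2.minAreaRect(c))
print('display',[onz('top',*q,67).round(1)[:2].tolist() for q in bx])
t=lambda x,y:(165+x/8-.44,155+y/8-.44)
for q,zz in (((107,105),68),((520,95),68),((130,410),40),((535,397),40)): print(onz('top',*t(*q),zz).round(1))
E
```

```text
top 0 193.94 194.56 [516.4 204.3  57. ]
top 1 204.33 193.97 [518.6 168.9  57. ]
top 2 215.07 193.85 [519.1 132.2  57. ]
side 0 218.42 177.28 [514.5 206.3  57. ]
side 1 223.95 180.91 [516.2 170.7  57. ]
side 2 229.52 184.45 [518.3 136.1  57. ]
0 [515.3 205.1  57.3] gap 2.7
1 [517.4 169.9  56.8] gap 3.0
2 [517.8 132.9  59.3] gap 3.0
display [[585.5, 235.4], [589.7, 139.4], [554.6, 137.5], [550.4, 233.4]]
[606.9 258.3  68. ]
[611.8  82.9  68. ]
[478.5 252.1  40. ]
[484.9  77.4  40. ]
```

```bash
cat >> h.py <<'E'
YAW=0.036; K=np.array([517.3,169.0,57.0])
c,s=np.cos(YAW),np.sin(YAW)
TX=np.array([-s,c,0]); NZ=np.array([-.208*c,-.208*s,.978]); NZ/=np.linalg.norm(NZ)
RT=np.stack([TX,np.cross(-NZ,TX),-NZ],1)
def inc(pos,Rt=RT):
    o=arm.observe(); R0=R.from_euler('xyz',o['tool_rot']).as_matrix()
    sh=R0.T@(pos-o['position'])/250; rv=R.from_matrix(R0.T@Rt).as_rotvec()/.5
    print('pos',o['position'].round(1),'shift',sh.round(4),'turn',rv.round(4))
def intool():
    o=arm.observe(); d=RT.T@(o['position']-K)
    R0=R.from_euler('xyz',o['tool_rot']).as_matrix()
    print('t',o['time'],'TCP rel key (row,front,down)',d.round(2),'F in tool',(RT.T@o['ft_force']).round(2),'w',o['width'],'rotres',R.from_matrix(R0.T@RT).as_rotvec().round(4),'q',o['qpos'].round(2))
E
python3 -c "
from h import *
inc(K+100*NZ)"
```

```text
pos [182.2 571.1 200.5] shift [-1.1528  1.6876  0.1845] turn [-0.4156  0.0752 -0.6868]
```

Emit:
play_rows --pt "-0.058 0.084 0.006 -0.02 0.004 -0.034" --pt "-0.116 0.168 0.012 -0.04 0.008 -0.068" --pt "-0.174 0.252 0.018 -0.06 0.012 -0.102" --pt "-0.232 0.336 0.024 -0.08 0.016 -0.136" --pt "-0.29 0.42 0.03 -0.1 0.02 -0.17" --pt "-0.348 0.504 0.036 -0.12 0.024 -0.204" --pt "-0.406 0.588 0.042 -0.14 0.028 -0.238" --pt "-0.464 0.672 0.048 -0.16 0.032 -0.272" --pt "-0.522 0.756 0.054 -0.18 0.036 -0.306" --pt "-0.58 0.84 0.06 -0.2 0.04 -0.34" --hand 0.353 --force 20

```text
time: 1.1
position: [338.7, 368.5, 185.9]
tool_rot: [3.04, -0.011, 1.434]
ft_force: [0.0, 0.2, -0.0]
width: 0.674
```

```bash
python3 -c "
from h import *
intool();inc(K+100*NZ)"
```

```text
t 1.1 TCP rel key (row,front,down) [ 205.84 -140.78 -161.74] F in tool [0.15 0.03 0.04] w 0.673580386388453 rotres [-0.107   0.0162 -0.1729] q [ 0.89  0.08 -0.38  1.05 -0.08  1.02]
pos [338.7 368.5 185.9] shift [-0.7085  0.7195  0.1905] turn [-0.2141  0.0324 -0.3459]
```

Emit:
play_rows --pt "-0.07 0.07 0.019 -0.022 0.003 -0.035" --pt "-0.14 0.14 0.038 -0.044 0.006 -0.07" --pt "-0.21 0.21 0.057 -0.066 0.01 -0.104" --pt "-0.28 0.28 0.076 -0.088 0.013 -0.138" --pt "-0.35 0.35 0.095 -0.11 0.016 -0.173" --pt "-0.42 0.42 0.114 -0.132 0.02 -0.208" --pt "-0.5 0.5 0.133 -0.154 0.023 -0.242" --pt "-0.57 0.57 0.152 -0.176 0.026 -0.277" --pt "-0.64 0.64 0.171 -0.198 0.03 -0.311" --pt "-0.7 0.71 0.19 -0.21 0.03 -0.34"

```text
time: 2.1
position: [493.9, 170.4, 154.5]
tool_rot: [2.935, 0.0, 1.603]
ft_force: [0.3, -0.0, 0.7]
width: 0.676
```

```bash
python3 - <<'E'
from h import *
intool();inc(K+40*NZ)
for n,(a,b,c,d) in dict(top=(165,250,155,215),side=(175,275,120,215)).items():
    p,_=eyes.get_image(n); cv2.imwrite(f'pics/{n}1.png',cv2.resize(p[c:d,a:b,::-1],None,fx=6,fy=6,interpolation=cv2.INTER_CUBIC))
intool();inc(K+40*NZ)
E
```

```text
t 2.1 TCP rel key (row,front,down) [   2.25   -2.54 -100.2 ] F in tool [-0.06  0.4  -0.6 ] w 0.6759395678580952 rotres [-0.0025  0.0011 -0.0034] q [ 0.38  0.02 -0.53  0.82 -0.07  0.34]
pos [493.9 170.4 154.5] shift [-0.0087  0.0108  0.2408] turn [-0.005   0.0023 -0.0067]
t 2.2 TCP rel key (row,front,down) [  1.54  -1.96 -99.91] F in tool [ 0.01 -0.75 -0.39] w 0.6760052191543577 rotres [-0.0025  0.0022 -0.0065] q [ 0.38  0.02 -0.53  0.82 -0.07  0.34]
pos [494.6 169.7 154.3] shift [-0.0056  0.0085  0.2396] turn [-0.0051  0.0045 -0.013 ]
```

View pics/top1.png

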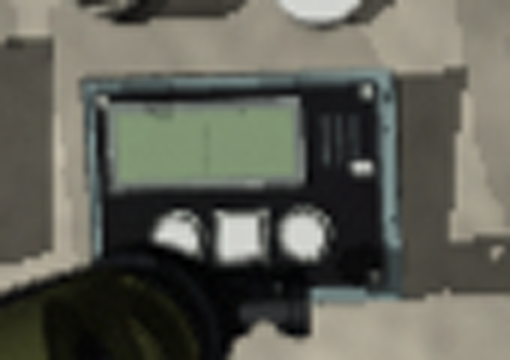

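View pics/side1.png

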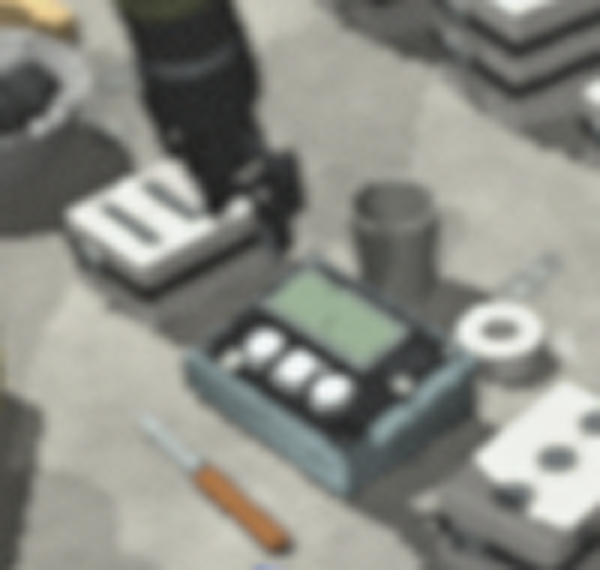

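The fingers hang above the timer as planned: the top view shows the right finger at about (280,300), with the gripper partly hiding the keys. Next I'll descend to 30 mm off the keys.

Emit:
play_rows --pt "0 0 0.04 0 0 0" --pt "0 0 0.08 0 0 0" --pt "-0.004 0.006 0.12 0 0 -0.01" --pt "-0.004 0.006 0.16 0 0 -0.01" --pt "-0.004 0.006 0.2 0 0 -0.01" --pt "-0.004 0.006 0.24 0 0 -0.01" --pt "-0.004 0.006 0.27 0 0 -0.01" --pt "-0.004 0.006 0.28 0 0 -0.01" --pt "-0.004 0.006 0.28 0 0 -0.01" --pt "-0.004 0.006 0.28 0 0 -0.01"

```text
time: 3.2
position: [510.1, 171.3, 87.1]
tool_rot: [2.934, 0.001, 1.608]
ft_force: [0.6, -1.3, 0.5]
width: 0.675
```

```bash
python3 - <<'E'
from h import *
intool();inc(K+10*NZ)
for n,(a,b,c,d) in dict(top=(165,250,155,215),side=(175,275,120,215)).items():
    p,_=eyes.get_image(n); cv2.imwrite(f'pics/{n}2.png',cv2.resize(p[c:d,a:b,::-1],None,fx=6,fy=6,interpolation=cv2.INTER_CUBIC))
    print(n,[((proj(n,arm.observe()['position']+k*TX)-[a,c])*6).round(0) for k in (-43,-29,29,43)])
intool()
E
```

```text
t 3.2 TCP rel key (row,front,down) [  2.53  -0.66 -30.91] F in tool [-1.29  0.62 -0.38] w 0.6746159907705932 rotres [-0.0017  0.0006  0.0011] q [ 0.37  0.11 -0.6   0.66 -0.07  0.33]
pos [510.1 171.3  87.1] shift [-0.0101  0.0028  0.0836] turn [-0.0033  0.0012  0.0022]
top [array([301., 243.]), array([275., 243.]), array([171., 247.]), array([146., 247.])]
side [array([325., 362.]), array([311., 353.]), array([257., 317.]), array([244., 309.])]
t 3.3 TCP rel key (row,front,down) [  2.58  -0.49 -31.12] F in tool [-0.41 -0.08 -1.2 ] w 0.6795602447205803 rotres [-0.0013  0.0004  0.0011] q [ 0.37  0.11 -0.6   0.66 -0.07  0.33]
```

View pics/top2.png

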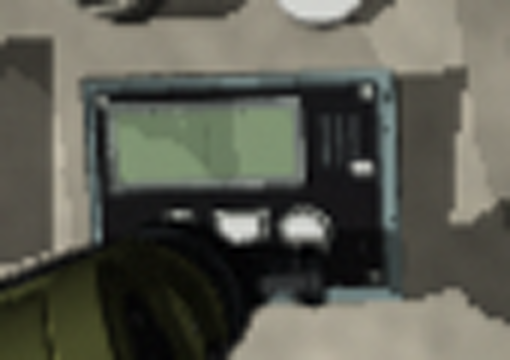

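View pics/side2.png

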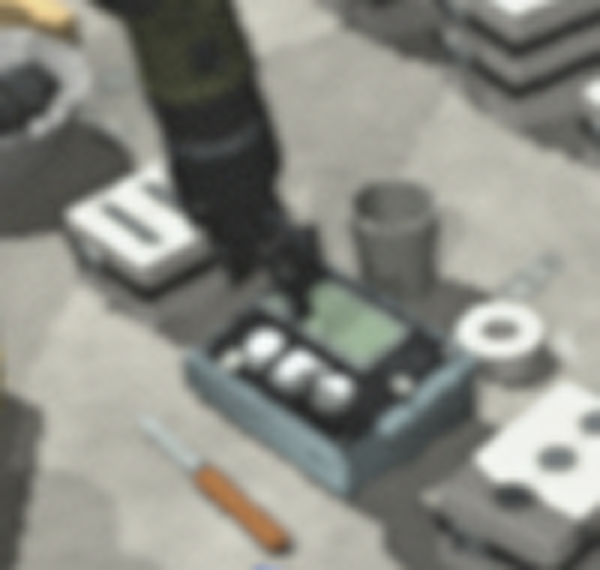

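The tips are dark against the black plate, so I'll stretch the contrast on the saved images.

```bash
python3 - <<'E'
import cv2,numpy as np
a=cv2.imread('pics/top2.png')[150:330,80:400]; b=cv2.imread('pics/side2.png')[220:430,180:420]
f=lambda x:cv2.resize(np.clip((x/90.)**.6*255,0,255).astype(np.uint8),(390,340))
cv2.imwrite('pics/c2.png',np.hstack([f(a),f(b)]))
E
```

```text
(no output)
```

View pics/c2.png

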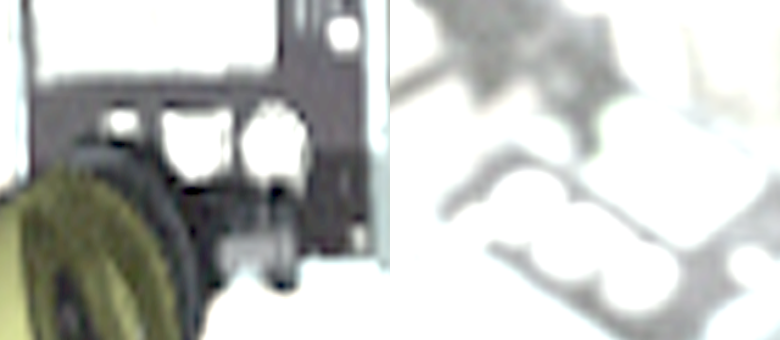

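```bash
python3 - <<'E'
from h import *
out=[]
for n in ('top','side'):
    p,d=eyes.get_image(n); np.savez(f'pics/{n}3.npz',p=p,d=d)
    c=eyes.calibration(n); v,u=np.mgrid[:384,:512]
    cam=np.stack([(u-c['cx'])/c['fx']*d,(v-c['cy'])/c['fy']*d,d],-1)
    P=cam@R.from_euler('xyz',c['orientation']).as_matrix().T+c['eye']
    Q=(P-K)@RT   # row, front(+x), down(neg up)
    m=(abs(Q[...,0])<90)&(abs(Q[...,1])<40)&(d>0)
    for lo,hi in((-12,0),(-20,-12),(-26,-20),(-32,-26),(-38,-32),(-50,-38),(-70,-50)):
        k=m&(Q[...,2]>lo-4)&(Q[...,2]<=hi-4)&(p.max(2)<110)
        if k.sum(): print(n,(lo-4,hi-4),k.sum(),'row',np.sort(Q[k][:,0]).round(0)[::max(1,k.sum()//12)],'fr',np.percentile(Q[k][:,1],[0,50,100]).round(0))
intool()
E
```

```text
side (-16, -4) 3 row [-87. -19.  58.] fr [-29.  -6.  10.]
side (-74, -54) 8 row [-32. -31.  31.  32.  35.  35.  36.  40.] fr [-9. -3. 11.]
t 3.4 TCP rel key (row,front,down) [  2.58  -0.55 -31.09] F in tool [ 0.06 -0.51 -0.89] w 0.6773829216145614 rotres [-0.0013  0.0005  0.0011] q [ 0.37  0.11 -0.6   0.66 -0.07  0.33]
```

Depth points on the fingers lie at row −32 and +31..40, which matches the expected span. I'll centre the row offset (−2.5 mm) and descend to about 5 mm above the keys.

Emit:
play_rows --pt "-0.01 0.002 0 0 0 0" --pt "-0.01 0.002 0.02 -0.003 0 0" --pt "-0.01 0.002 0.04 -0.003 0 0" --pt "-0.01 0.002 0.06 -0.003 0 0" --pt "-0.01 0.002 0.08 -0.003 0 0" --pt "-0.01 0.002 0.09 -0.003 0 0" --pt "-0.01 0.002 0.1 -0.003 0 0" --pt "-0.01 0.002 0.104 -0.003 0 0" --pt "-0.01 0.002 0.104 -0.003 0 0" --pt "-0.01 0.002 0.104 -0.003 0 0"

```text
time: 4.4
position: [515.9, 168.9, 61.6]
tool_rot: [2.932, 0.001, 1.608]
ft_force: [0.6, 0.1, 0.7]
width: 0.676
```

```bash
python3 - <<'E'
from h import *
intool();inc(K)
p,_=eyes.get_image('top'); cv2.imwrite('pics/top4.png',cv2.resize(np.clip(p[175:215,175:235,::-1]*1.5,0,255).astype(np.uint8),None,fx=10,fy=10,interpolation=cv2.INTER_CUBIC))
intool()
E
```

```text
t 4.4 TCP rel key (row,front,down) [-0.01 -0.37 -4.79] F in tool [ 0.03  0.7  -0.56] w 0.6756351536205194 rotres [-0.0004  0.0007  0.0012] q [ 0.36  0.15 -0.63  0.6  -0.07  0.32]
pos [515.9 168.9  61.6] shift [0.0001 0.0015 0.0192] turn [-0.0007  0.0013  0.0024]
t 4.45 TCP rel key (row,front,down) [ 0.04 -0.34 -4.83] F in tool [-0.08 -0.2   0.56] w 0.6759408057075815 rotres [-0.0003  0.0006  0.0012] q [ 0.36  0.15 -0.63  0.6  -0.07  0.32]
```

View pics/top4.png

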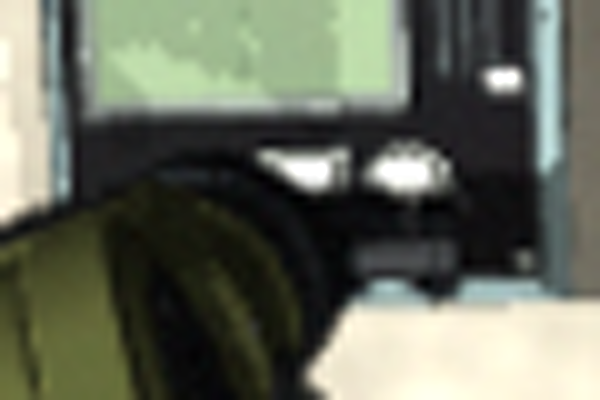

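The top view shows the right fingertip reaching over the right key (400,180). No contact yet, so I'll descend in small, force-checked steps.

Emit:
play_rows --pt "0 0 0.004 0 0 0" --pt "0 0 0.008 0 0 0" --pt "0 0 0.012 0 0 0" --pt "0 0 0.016 0 0 0" --pt "0 0 0.02 0 0 0" --pt "0 0 0.024 0 0 0" --pt "0 0 0.028 0 0 0" --pt "0 0 0.032 0 0 0" --pt "0 0 0.032 0 0 0" --pt "0 0 0.032 0 0 0"

```text
time: 5.45
position: [517.5, 168.9, 53.6]
tool_rot: [2.933, 0.001, 1.608]
ft_force: [-1.1, -0.7, 0.6]
width: 0.677
```

```bash
python3 - <<'E'
from h import *
intool();o=arm.observe();print(RT.T@o['torque'])
E
```

```text
t 5.45 TCP rel key (row,front,down) [-0.07 -0.56  3.36] F in tool [-0.68 -0.93 -0.79] w 0.6772412689126123 rotres [-0.0007  0.0008  0.0012] q [ 0.36  0.16 -0.63  0.58 -0.07  0.32]
[ 0.19252396 -0.02379353  0.01995622]
```

Emit:
play_rows --pt "0 0 0.002 0 0 0" --pt "0 0 0.004 0 0 0" --pt "0 0 0.006 0 0 0" --pt "0 0 0.008 0 0 0" --pt "0 0 0.01 0 0 0" --pt "0 0 0.012 0 0 0" --pt "0 0 0.014 0 0 0" --pt "0 0 0.016 0 0 0" --pt "0 0 0.016 0 0 0" --pt "0 0 0.016 0 0 0"

```text
time: 6.45
position: [518.3, 168.9, 49.7]
tool_rot: [2.933, 0.001, 1.608]
ft_force: [-0.2, 0.1, 0.2]
width: 0.677
```

```bash
python3 - <<'E'
from h import *
intool();o=arm.observe();print(RT.T@o['torque'])
E
```

```text
t 6.45 TCP rel key (row,front,down) [-0.1  -0.56  7.35] F in tool [ 0.09 -0.13 -0.27] w 0.6768436448612052 rotres [-0.0007  0.0008  0.0011] q [ 0.36  0.17 -0.64  0.57 -0.07  0.32]
[ 0.2044133  -0.04738712 -0.04050078]
```

Emit:
play_rows --pt "0 0 0.002 0 0 0" --pt "0 0 0.004 0 0 0" --pt "0 0 0.006 0 0 0" --pt "0 0 0.008 0 0 0" --pt "0 0 0.01 0 0 0" --pt "0 0 0.012 0 0 0" --pt "0 0 0.012 0 0 0" --pt "0 0 0.012 0 0 0" --pt "0 0 0.012 0 0 0" --pt "0 0 0.012 0 0 0"

```text
time: 7.45
position: [518.9, 169.0, 46.8]
tool_rot: [2.933, 0.001, 1.608]
ft_force: [-0.7, -0.1, -0.3]
width: 0.677
```

```bash
python3 - <<'E'
from h import *
intool();o=arm.observe();print(RT.T@o['torque'])
E
```

```text
t 7.45 TCP rel key (row,front,down) [-0.07 -0.51 10.3 ] F in tool [-0.12 -0.75  0.13] w 0.6773694311313476 rotres [-0.0006  0.0007  0.0012] q [ 0.36  0.17 -0.64  0.56 -0.07  0.32]
[ 0.2277923  -0.02537209 -0.00094386]
```

```bash
python3 - <<'E'
from h import *
p,_=eyes.get_image('side'); cv2.imwrite('pics/side5.png',cv2.resize(np.clip(p[145:205,190:260,::-1]*1.6,0,255).astype(np.uint8),None,fx=9,fy=9,interpolation=cv2.INTER_CUBIC))
print([((proj('side',K+[0,0,0]+k*TX+h*NZ)-[190,145])*9).round(0) for k in (-36,36) for h in (0,12)])
E
```

```text
[array([360., 358.]), array([355., 341.]), array([260., 290.]), array([254., 274.])]
```

View pics/side5.png

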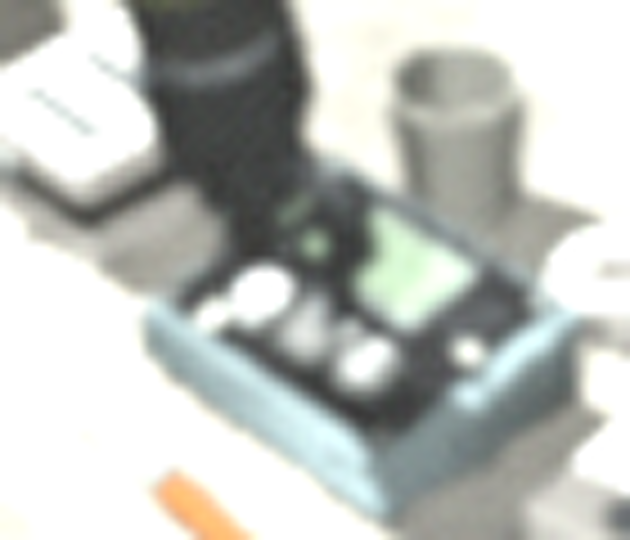

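The side view shows both fingertips just above and behind the round keys at (365,360) and (262,293), with no contact. I'll keep going down.

Emit:
play_rows --pt "0 0 0.002 0 0 0" --pt "0 0 0.004 0 0 0" --pt "0 0 0.006 0 0 0" --pt "0 0 0.008 0 0 0" --pt "0 0 0.01 0 0 0" --pt "0 0 0.01 0 0 0" --pt "0 0 0.01 0 0 0" --pt "0 0 0.01 0 0 0" --pt "0 0 0.01 0 0 0" --pt "0 0 0.01 0 0 0"

```text
time: 8.5
position: [519.5, 169.1, 44.4]
tool_rot: [2.933, 0.001, 1.608]
ft_force: [0.3, 0.1, 0.1]
width: 0.679
```

```bash
python3 - <<'E'
from h import *
intool();o=arm.observe();print(RT.T@o['torque'])
p,_=eyes.get_image('side'); np.save('pics/s6.npy',p)
p,_=eyes.get_image('top'); np.save('pics/t6.npy',p)
f=lambda p:cv2.resize(np.clip((p[:,:,::-1]/255.)**.5*255,0,255).astype(np.uint8),None,fx=10,fy=10,interpolation=cv2.INTER_CUBIC)
cv2.imwrite('pics/side6.png',f(np.load('pics/s6.npy')[150:205,200:250])); cv2.imwrite('pics/top6.png',f(p[175:215,175:235]))
E
```

```text
t 8.5 TCP rel key (row,front,down) [-0.03 -0.51 12.81] F in tool [ 0.05  0.36 -0.01] w 0.6794270814685147 rotres [-0.0006  0.0007  0.0013] q [ 0.36  0.18 -0.64  0.56 -0.07  0.31]
[ 0.1903202  -0.00831647  0.01348297]
```

View pics/side6.png

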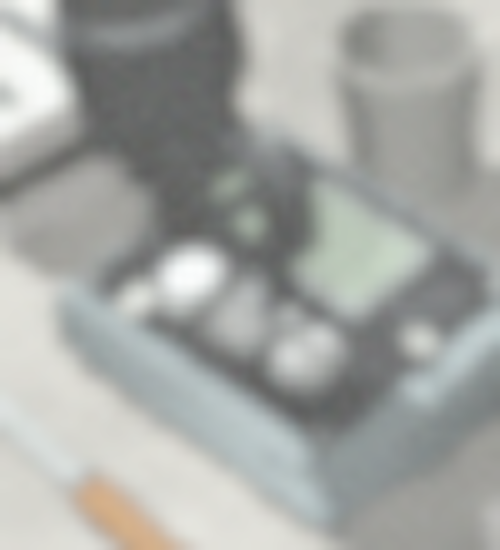

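View pics/top6.png

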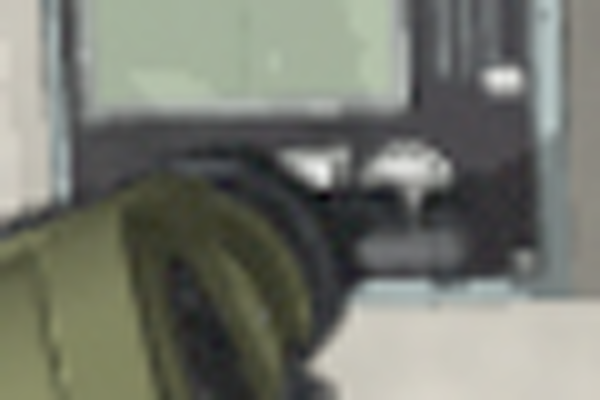

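No contact at 12.8 mm below yet. I'll difference against the first images to see the tips.

```bash
python3 - <<'E'
from h import *
s0=np.load('pics/side0.npz')['p'].astype(int); s6=np.load('pics/s6.npy').astype(int)
print('side gray before / now; rows 165..190, cols 216..238')
a=s0.mean(2).astype(int); b=s6.mean(2).astype(int)
for r in range(164,192): print(r,a[r,214:238],b[r,214:238],sep='  ')
E
```

```text
side gray before / now; rows 165..190, cols 216..238
164  [ 98 104 105 105 103  99  95  94  99 101 102 111 123 114 103 108 129 150
 162 159 136 100  87  89]  [ 38  39  43  46  43  43  42  43  53  58  66  83  97  96  91 102 123 143
 155 153 128  90  77  85]
165  [108 102 103 100  98  96  96  97  98 102 114 128 134 128 112  96  99 119
 136 144 130 101  85  89]  [ 40  40  43  45  46  43  43  43  46  54  64  73  78  81  72  68  90 115
 134 140 125  93  77  86]
166  [101  99  99  97  95  96  96  98 105 118 134 144 147 144 135 116 100  96
 103 116 112  98  86  87]  [ 39  38  40  43  42  43  39  43  49  55  64  65  67  69  67  58  60  81
 101 111 110  93  84  88]
167  [ 95  95  95  96  93  90  92  99 117 135 146 152 151 152 146 140 126 109
  99  96  94  93  90  91]  [39 39 41 42 42 45 45 53 66 77 73 61 60 63 61 55 56 70 87 95 95 98 92 89]
168  [ 92  93  94  94  90  89  98 115 136 146 152 150 151 150 150 149 145 136
 126 113  94  87  87  87]  [ 55  47  41  39  41  41  47  66  86  89  72  59  49  55  58  55  60  88
 107 104  98  91  91  97]
169  [ 94  96  95  95  99 105 120 137 147 152 152 15
[... 3939 characters left out ...]
20 128 134 139 136 126 106  78  57  43  42  59  77  86  87  82
  67  52  42  43  44  48]
189  [101 106 112 112 116 122 130 131 125 106  85  64  54  56  62  66  60  58
  52  52  51  48  53  67]  [112 115 118 122 129 134 144 145 135 117  93  69  48  41  48  52  58  54
  48  40  41  38  44  49]
190  [107 105 109 112 116 120 127 131 132 131 117  99  75  57  50  49  50  50
  51  51  49  54  66  94]  [118 117 119 124 127 132 139 144 147 144 130 105  78  55  43  38  40  42
  38  39  42  40  48  61]
191  [126 112 104 109 114 120 125 129 133 137 134 126 109  86  67  53  49  52
  51  50  51  66  94 123]  [140 123 116 120 127 131 135 141 147 151 149 137 118  91  64  44  38  40
  41  41  42  47  57  74]
```

```bash
python3 - <<'E'
from h import *
np.set_printoptions(suppress=True)
for k in(-36,36):
  for f in(-11,0,11):
    for h in (-5,0,10,20,30,40): 
        P=K+k*TX+f*RT[:,1]+h*NZ
        print(k,f,h,'side',proj('side',P).round(1),'top',proj('top',P).round(1))
t0=np.load('pics/top0.npz')['p'].mean(2).astype(int); t6=np.load('pics/t6.npy').mean(2).astype(int)
for r in range(186,208): print(r,t0[r,200:224],t6[r,200:224])
E
```

```text
-36 -11 -5 side [228.4 187.1] top [215.2 197. ]
-36 -11 0 side [228.2 186.3] top [215.  197.2]
-36 -11 10 side [227.7 184.8] top [214.7 197.6]
-36 -11 20 side [227.2 183.2] top [214.3 198.1]
-36 -11 30 side [226.6 181.6] top [214.  198.5]
-36 -11 40 side [226.1 180. ] top [213.6 199. ]
-36 0 -5 side [230.3 185.5] top [215.  193.8]
-36 0 0 side [230.  184.8] top [214.8 194. ]
-36 0 10 side [229.5 183.2] top [214.5 194.4]
-36 0 20 side [229.  181.6] top [214.2 194.8]
-36 0 30 side [228.5 180. ] top [213.8 195.3]
-36 0 40 side [228.  178.4] top [213.5 195.7]
-36 11 -5 side [232.1 184. ] top [214.9 190.6]
-36 11 0 side [231.9 183.2] top [214.7 190.8]
-36 11 10 side [231.4 181.6] top [214.3 191.2]
-36 11 20 side [230.9 180. ] top [214.  191.6]
-36 11 30 side [230.4 178.4] top [213.6 192. ]
-36 11 40 side [229.9 176.8] top [213.3 192.4]
36 -11 -5 side [217.3 179.6] top [194.2 197.7]
36 -11 0 side [217.  178.8] top [193.9 197.9]
36 -11 10 side [216.5 177.2] top [193.4 198.3]
36 -11 20 side [215.9 175.7] top [192.9 198.8]
36 -11 30 side [215.4 174.1] top [192.4 199.2]
36 -11 40 side [214.9 1
[... 3761 characters left out ...]
  11  13  14  19  21  12  13  12  20  67  97 112 113 116 118 119 114
 102  99 105 107 119 112]
205 [ 81  82  82  79  79  76  80  82  85 100 110 111 111 112 112 114 115 112
  96 115 114 113 113 113] [ 33  19  11  12  18  30  10  12  13  40 116 122 124 123 125 126 128 123
 106 127 126 125 124 120]
206 [119 118 119 123 126 128 130 131 133 134 137 138 138 138 138 139 140 141
 135 140 139 138 137 137] [ 37  35  12  14  17  32  13  13  15  65 152 153 152 151 152 152 154 154
 149 155 153 152 151 150]
207 [131 131 131 138 140 145 145 145 146 145 144 144 144 143 144 145 147 148
 148 147 145 144 145 144] [ 38  32  15  13  14  22  14  14  37 113 159 158 157 157 157 160 161 163
 163 161 160 160 159 160]
```

```bash
python3 - <<'E'
from h import *
for n in ('side','top'):
    p,d=eyes.get_image(n); np.savez(f'pics/{n}7.npz',p=p,d=d)
    c=eyes.calibration(n); v,u=np.mgrid[:384,:512]
    cam=np.stack([(u-c['cx'])/c['fx']*d,(v-c['cy'])/c['fy']*d,d],-1)
    P=cam@R.from_euler('xyz',c['orientation']).as_matrix().T+c['eye']
    Q=(P-K)@RT; Q[...,2]*=-1
    r0,r1,c0,c1=(168,186,212,234) if n=='side' else (186,206,196,224)
    print(n,'height above key tops h'); 
    for r in range(r0,r1): print(r,' '.join('%4d'%(Q[r,k,2] if d[r,k]>0 else 999) for k in range(c0,c1)))
    m=(abs(Q[...,0])<80)&(abs(Q[...,1])<45)&(Q[...,2]>8)&(Q[...,2]<120)&(d>0)
    i=np.argsort(Q[m][:,2]); print(np.c_[Q[m][i],u[m][i],v[m][i]][::max(1,m.sum()//45)].round(0).astype(int).tolist())
E
```

```text
side height above key tops h
168  -71   69   76   66   61   58   54  109  107  105   98   -1   87  123  128  129  124  119  120  111   -4   -1
169  -64  -68   55   61   52   55   56   92  103   97    0   93   92  119  123  126  114  115  115  107    1   -7
170  -66  -70  -68   61   49   50   42   39   94  100   98   95   90   90  116  116  114  109  105   95   -4   -4
171  -63  -69  -59   46   51   44   42   36   32   95   99   91   85   -7  111  113  104  102   99   92   87   -7
172  -61  -59   -5   39   44   35   37   29   27    1   84   87   89    0  101  101  105  102   91   84   82   -2
173  -62   -9   -5   -4   42   34   28   19   -5  -11   -1   78   77   80   91   99  102   94   72   79   83   -2
174   -3   -6   -8   -3   35   30   25   -5   -4   -3   -5   -2   75   78   84   95   90   82   79   73   71    1
175   -7   -7   -5    0   -6   28   -9    0    4   -2  -10   -2   75   68   68   80   87   75   75   -2    0   -7
176   -8   -2    0   -1   -8   -4    3    0    4    4   -6  -10   -7   65   66   79   80   76   -8    1   -8    1
177   -5   -8   -7    0   -3    5    1   -2  
[... 5726 characters left out ...]
, 78, 213, 194], [-34, 9, 87, 211, 195], [-38, 12, 87, 212, 194], [-37, 9, 88, 212, 195], [-35, 16, 88, 211, 193], [-29, 10, 92, 209, 195], [-32, 10, 92, 210, 195], [-35, 13, 94, 211, 194], [-32, 13, 95, 210, 194], [-32, 17, 95, 210, 193], [-54, 13, 95, 217, 194], [-64, 12, 96, 220, 194], [-58, 13, 96, 218, 194], [-61, 13, 96, 219, 194], [-30, 14, 99, 209, 194], [-30, 17, 100, 209, 193], [-27, 15, 102, 208, 194], [-28, 18, 104, 208, 193], [-24, 18, 104, 207, 193], [-55, -10, 112, 217, 202], [-56, 9, 112, 217, 196], [-53, 6, 113, 216, 197], [-52, -10, 114, 216, 202], [-53, 9, 114, 216, 196], [-56, 12, 115, 217, 195], [-56, -6, 115, 217, 201], [-53, 13, 116, 216, 195], [-56, 6, 117, 217, 197]]
```

The depth images settle it. The tips line up laterally (rows −31..−44 and +28..+40, front ±11), but they end about 28 mm above the key tops. They reach roughly 40 mm less than the TCP reading implies, so I'll trust the measurement plus force and go down another 18 mm before rechecking.

Emit:
play_rows --pt "0 0 0.01 0 0 0" --pt "0 0 0.02 0 0 0" --pt "0 0 0.03 0 0 0" --pt "0 0 0.04 0 0 0" --pt "0 0 0.05 0 0 0" --pt "0 0 0.06 0 0 0" --pt "0 0 0.066 0 0 0" --pt "0 0 0.07 0 0 0" --pt "0 0 0.072 0 0 0" --pt "0 0 0.072 0 0 0"

```text
time: 9.7
position: [523.2, 169.2, 26.7]
tool_rot: [2.933, 0.001, 1.608]
ft_force: [0.5, 0.5, -1.1]
width: 0.677
```

```bash
cat >> h.py <<'E'
def tips(n='side',lo=5,hi=70,rows=True):
    p,d=eyes.get_image(n); c=eyes.calibration(n); v,u=np.mgrid[:384,:512]
    cam=np.stack([(u-c['cx'])/c['fx']*d,(v-c['cy'])/c['fy']*d,d],-1)
    Q=(cam@R.from_euler('xyz',c['orientation']).as_matrix().T+c['eye']-K)@RT; Q[...,2]*=-1
    m=(abs(Q[...,0])<60)&(abs(Q[...,1])<25)&(Q[...,2]>lo)&(Q[...,2]<hi)&(d>0)&(p.mean(2)<85)
    i=np.argsort(Q[m][:,2]); print(n,np.c_[Q[m][i],u[m][i],v[m][i]][:26].round(0).astype(int).tolist())
    return p,d,Q
E
python3 - <<'E'
from h import *
intool(); tips(); intool()
E
```

```text
t 9.7 TCP rel key (row,front,down) [-0.05 -0.55 30.86] F in tool [0.46 0.32 1.15] w 0.6769185378406867 rotres [-0.0006  0.0007  0.0013] q [ 0.36  0.21 -0.65  0.51 -0.07  0.31]
side [[28, 3, 11, 220, 176], [29, 9, 11, 221, 175], [-31, -10, 11, 227, 184], [31, 6, 12, 220, 175], [30, -1, 12, 219, 176], [-29, -7, 13, 227, 183], [34, -1, 17, 218, 175], [-39, -4, 17, 229, 183], [-38, 9, 17, 231, 181], [-39, 2, 18, 230, 182], [31, 7, 18, 220, 174], [-36, -7, 18, 228, 183], [30, 1, 18, 219, 175], [27, 10, 18, 221, 174], [29, -6, 18, 218, 176], [36, 1, 20, 218, 174], [-34, 2, 21, 229, 181], [29, -11, 22, 217, 176], [-39, -3, 22, 229, 182], [34, 6, 23, 219, 173], [-33, -8, 23, 227, 182], [-41, 2, 25, 230, 181], [-39, -7, 25, 228, 182], [-33, -7, 28, 227, 181], [33, 1, 28, 218, 173], [26, 6, 29, 220, 173]]
t 9.75 TCP rel key (row,front,down) [-0.08 -0.49 30.78] F in tool [-0.27 -0.58  0.15] w 0.6754779790905602 rotres [-0.0005  0.0007  0.0011] q [ 0.36  0.21 -0.65  0.51 -0.07  0.31]
```

The tips are now about 9–11 mm above the keys, still aligned and not touching. I'll descend slowly.

Emit:
play_rows --pt "0 0 0.004 0 0 0" --pt "0 0 0.008 0 0 0" --pt "0 0 0.012 0 0 0" --pt "0 0 0.016 0 0 0" --pt "0 0 0.02 0 0 0" --pt "0 0 0.024 0 0 0" --pt "0 0 0.026 0 0 0" --pt "0 0 0.028 0 0 0" --pt "0 0 0.028 0 0 0" --pt "0 0 0.028 0 0 0"

```text
time: 10.75
position: [524.6, 169.2, 20.1]
tool_rot: [2.933, 0.001, 1.608]
ft_force: [-3.6, -0.9, 6.6]
width: 0.678
```

```bash
python3 - <<'E'
from h import *
intool(); tips(lo=3,hi=18); intool()
E
```

```text
t 10.75 TCP rel key (row,front,down) [-0.06 -0.55 37.61] F in tool [-0.74 -2.18 -7.25] w 0.6780587576725637 rotres [-0.0006  0.0007  0.0012] q [ 0.36  0.22 -0.66  0.5  -0.07  0.31]
side [[31, 9, 4, 221, 176], [-45, 22, 4, 235, 182], [29, -5, 4, 219, 178], [32, -7, 5, 218, 178], [1, 6, 6, 225, 179], [27, 1, 7, 220, 177], [30, 4, 9, 220, 176], [30, 10, 9, 221, 175], [36, -9, 10, 217, 177], [-37, -4, 10, 229, 184], [32, 0, 11, 219, 176], [-33, -11, 13, 227, 184], [-43, 3, 14, 231, 183], [-29, -8, 14, 227, 183], [27, -8, 15, 218, 177], [36, -1, 15, 218, 175], [-39, -10, 17, 228, 184], [31, 1, 17, 219, 175], [-36, -7, 17, 228, 183], [-43, -2, 18, 230, 183]]
t 10.8 TCP rel key (row,front,down) [-0.07 -0.54 37.61] F in tool [-1.15 -1.62 -5.46] w 0.6736064603326994 rotres [-0.0006  0.0007  0.0012] q [ 0.36  0.22 -0.66  0.5  -0.07  0.31]
```

Contact: about 6–7 N total, which is roughly 2–3 mm of travel on both keys. I'll push another 3.5 mm.

Emit:
play_rows --pt "0 0 0.003 0 0 0" --pt "0 0 0.006 0 0 0" --pt "0 0 0.009 0 0 0" --pt "0 0 0.012 0 0 0" --pt "0 0 0.014 0 0 0" --pt "0 0 0.014 0 0 0" --pt "0 0 0.014 0 0 0" --pt "0 0 0.014 0 0 0" --pt "0 0 0.014 0 0 0" --pt "0 0 0.014 0 0 0"

```text
time: 11.8
position: [525.3, 169.2, 17.1]
tool_rot: [2.932, 0.001, 1.608]
ft_force: [-5.3, -2.1, 10.8]
width: 0.676
```

```bash
python3 - <<'E'
from h import *
intool(); o=arm.observe();print(RT.T@o['torque'])
E
```

```text
t 11.8 TCP rel key (row,front,down) [-0.05 -0.5  40.69] F in tool [ -1.91  -3.04 -11.73] w 0.6756081797469952 rotres [-0.0004  0.0006  0.0012] q [ 0.35  0.22 -0.66  0.49 -0.07  0.31]
[ 0.95295856 -0.19723355 -0.01460678]
```

Emit:
play_rows --pt "0 0 0.002 0 0 0" --pt "0 0 0.004 0 0 0" --pt "0 0 0.006 0 0 0" --pt "0 0 0.006 0 0 0" --pt "0 0 0.006 0 0 0" --pt "0 0 0.006 0 0 0" --pt "0 0 0.006 0 0 0" --pt "0 0 0.006 0 0 0" --pt "0 0 0.006 0 0 0" --pt "0 0 0.006 0 0 0"

```text
time: 12.8
position: [525.3, 169.3, 16.9]
tool_rot: [2.932, 0.001, 1.608]
ft_force: [-14.4, -3.7, 27.6]
width: 0.676
```

```bash
python3 - <<'E'
from h import *
intool(); o=arm.observe();print(RT.T@o['torque'])
E
```

```text
t 12.8 TCP rel key (row,front,down) [-2.000e-02 -4.700e-01  4.092e+01] F in tool [ -3.21  -8.42 -30.03] w 0.67563586573598 rotres [-0.0001  0.0005  0.0014] q [ 0.35  0.22 -0.66  0.49 -0.07  0.31]
[ 1.99109776 -0.56199756  0.00579684]
```

Both keys are bottomed: force rose to 30 N for 0.2 mm of motion. I'll ease off slightly and keep holding.

Emit:
play_rows --pt "0 0 -0.002 0 0 0" --pt "0 0 -0.002 0 0 0" --pt "0 0 -0.002 0 0 0" --pt "0 0 -0.002 0 0 0" --pt "0 0 -0.002 0 0 0" --pt "0 0 -0.002 0 0 0" --pt "0 0 -0.002 0 0 0" --pt "0 0 -0.002 0 0 0" --pt "0 0 -0.002 0 0 0" --pt "0 0 -0.002 0 0 0"

```text
time: 13.8
position: [525.3, 169.3, 16.9]
tool_rot: [2.932, 0.001, 1.608]
ft_force: [-11.4, -1.4, 21.9]
width: 0.676
```

```bash
python3 - <<'E'
from h import *
intool(); o=arm.observe();print(RT.T@o['torque'])
p,d=eyes.get_image('side')
p,d=cv2.cvtColor(p[145:205,190:260],cv2.COLOR_RGB2BGR),0
cv2.imwrite('pics/side8.png',cv2.resize(p,None,fx=9,fy=9,interpolation=cv2.INTER_CUBIC))
E
```

```text
t 13.8 TCP rel key (row,front,down) [-1.000e-02 -4.800e-01  4.085e+01] F in tool [ -1.01  -6.59 -23.81] w 0.6758169149941937 rotres [-0.0002  0.0005  0.0014] q [ 0.35  0.22 -0.66  0.49 -0.07  0.31]
[ 1.61115881 -0.40537139  0.0199305 ]
```

View pics/side8.png

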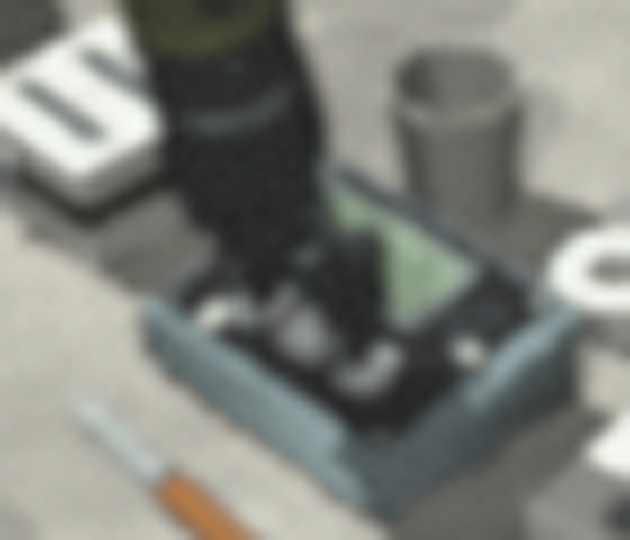

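The side view shows both fingers standing on the round keys, at (370,360) and (255,300), with the timer in place. I'll hold for one more second and then release.

Emit:
play_rows --pt "0 0 0 0 0 0" --pt "0 0 0 0 0 0" --pt "0 0 0 0 0 0" --pt "0 0 0 0 0 0" --pt "0 0 0 0 0 0" --pt "0 0 0 0 0 0" --pt "0 0 0 0 0 0" --pt "0 0 0 0 0 0" --pt "0 0 0 0 0 0" --pt "0 0 0 0 0 0"

```text
time: 14.85
position: [525.3, 169.3, 16.9]
tool_rot: [2.932, 0.001, 1.608]
ft_force: [-11.5, -2.9, 22.6]
width: 0.676
```

Emit:
play_rows --pt "0 0 -0.012 0 0 0" --pt "0 0 -0.024 0 0 0" --pt "0 0 -0.036 0 0 0" --pt "0 0 -0.05 0 0 0" --pt "0 0 -0.075 0 0 0" --pt "0 0 -0.1 0 0 0" --pt "0 0 -0.13 0 0 0" --pt "0 0 -0.16 0 0 0" --pt "0 0 -0.19 0 0 0" --pt "0 0 -0.2 0 0 0"

```text
time: 15.85
position: [515.7, 169.1, 65.6]
tool_rot: [2.931, 0.0, 1.608]
ft_force: [0.1, 0.4, -0.6]
width: 0.67
```

```bash
python3 - <<'E'
from h import *
intool()
p,d,Q=tips('side',lo=12,hi=70)
p,d,Q=tips('top',lo=12,hi=70)
E
```

```text
t 15.85 TCP rel key (row,front,down) [ 0.18  0.23 -8.77] F in tool [ 0.39 -0.05  0.58] w 0.6702051293504382 rotres [0.0008 0.0003 0.0011] q [ 0.36  0.14 -0.62  0.61 -0.07  0.32]
side [[32, 5, 44, 218, 170], [33, -5, 46, 216, 171], [35, 14, 47, 219, 168], [35, -9, 48, 215, 171], [31, 0, 50, 217, 170], [-28, -1, 51, 226, 176], [43, -6, 52, 214, 169], [29, 5, 53, 218, 169], [-34, -6, 53, 226, 177], [-37, 3, 53, 228, 176], [31, 7, 55, 218, 168], [-34, 6, 55, 228, 175], [33, -8, 55, 215, 170], [28, 0, 58, 217, 169], [32, 3, 58, 217, 168], [29, -4, 60, 216, 169], [-43, -7, 60, 227, 177], [24, -8, 60, 216, 170], [-33, -9, 61, 225, 176], [32, -1, 61, 216, 168], [-41, -4, 61, 227, 176], [37, 9, 62, 217, 166], [30, -8, 62, 215, 169], [32, 5, 63, 217, 167], [28, 7, 63, 218, 167], [-39, 5, 65, 228, 174]]
top [[-40, 8, 60, 214, 194], [-44, 8, 60, 215, 194], [-31, 12, 61, 211, 193], [-35, 13, 66, 212, 193]]
```

Released, with the tips about 44 mm clear. Next I'll shut the gripper here and measure the shut tip.

Emit:
play_rows --pt "0 0 0 0 0 0" --pt "0 0 0 0 0 0" --pt "0 0 0 0 0 0" --pt "0 0 0 0 0 0" --pt "0 0 0 0 0 0" --pt "0 0 0 0 0 0" --pt "0 0 0 0 0 0" --pt "0 0 0 0 0 0" --pt "0 0 0 0 0 0" --pt "0 0 0 0 0 0" --hand -1

```text
time: 16.95
position: [515.2, 168.9, 64.4]
tool_rot: [2.933, 0.001, 1.608]
ft_force: [0.3, -0.4, -0.6]
width: 0.005
```

```bash
python3 - <<'E'
from h import *
intool()
p,d,Q=tips('side',lo=8,hi=80)
p,d,Q=tips('top',lo=8,hi=80)
# keys' heights now
for n,r in(('side',[(218,177),(224,181),(230,185)]),):
    p,d,Q=tips(n,lo=500,hi=501)
    for u,v in r: print(n,u,v,np.median(Q[v-1:v+2,u-1:u+2].reshape(-1,3),0).round(1))
E
```

```text
t 16.95 TCP rel key (row,front,down) [-0.04 -0.49 -7.69] F in tool [-0.44  0.17  0.67] w 0.00489909909804238 rotres [-0.0006  0.0007  0.0012] q [ 0.36  0.14 -0.62  0.6  -0.07  0.32]
side [[-6, -5, 46, 222, 175], [-10, -3, 46, 223, 175], [-9, 4, 47, 224, 174], [-9, 5, 51, 224, 173], [8, -8, 52, 219, 173], [-9, -5, 54, 222, 174], [-8, -9, 57, 221, 174], [-8, -3, 58, 222, 173], [-11, -1, 58, 223, 173], [-16, -5, 58, 223, 174], [-7, -7, 61, 221, 173], [2, -10, 64, 219, 172], [-10, -3, 65, 222, 172], [-14, -1, 66, 223, 172], [-8, -6, 67, 221, 172], [-9, -13, 67, 220, 173], [-5, -9, 67, 220, 172], [7, -11, 67, 218, 171], [3, -8, 68, 219, 171], [-5, -3, 68, 221, 171], [8, -8, 71, 218, 170], [-7, -9, 75, 220, 171], [10, -10, 77, 217, 169], [6, -8, 78, 218, 169]]
top []
side [[-55, 19, 500, 207, 86], [-58, 20, 501, 208, 86]]
side 218 177 [36.  -1.7  3.3]
side 224 181 [-1.5 -5.2  2.9]
side 230 185 [-38.4  -1.2   1.4]
```

The shut tip sits centred on the middle key (rows −16..+10), about 45 mm up. I'll descend 25 mm and recheck.

Emit:
play_rows --pt "0 0 0.015 0 0 0" --pt "0 0 0.03 0 0 0" --pt "0 0 0.045 0 0 0" --pt "0 0 0.06 0 0 0" --pt "0 0 0.075 0 0 0" --pt "0 0 0.088 0 0 0" --pt "0 0 0.096 0 0 0" --pt "0 0 0.1 0 0 0" --pt "0 0 0.1 0 0 0" --pt "0 0 0.1 0 0 0"

```text
time: 18.1
position: [520.5, 169.1, 40.1]
tool_rot: [2.932, 0.001, 1.608]
ft_force: [-0.2, -0.1, 0.8]
width: -0.001
```

```bash
python3 - <<'E'
from h import *
intool()
p,d,Q=tips('side',lo=5,hi=60)
cv2.imwrite('pics/side9.png',cv2.resize(p[145:205,190:260,::-1],None,fx=9,fy=9,interpolation=cv2.INTER_CUBIC))
E
```

```text
t 18.1 TCP rel key (row,front,down) [-1.000e-02 -4.400e-01  1.723e+01] F in tool [-0.07  0.   -0.8 ] w -0.0014432816313585145 rotres [-0.0005  0.0006  0.0012] q [ 0.36  0.18 -0.64  0.55 -0.07  0.31]
side [[-10, 3, 29, 225, 177], [-11, -3, 29, 224, 178], [-7, -6, 29, 223, 178], [-15, 5, 30, 226, 177], [-11, 9, 31, 226, 176], [-6, -10, 31, 222, 178], [-7, -4, 34, 223, 177], [-10, 4, 34, 225, 176], [-11, -2, 34, 224, 177], [-9, 0, 37, 224, 176], [-9, -10, 40, 222, 177], [-6, -7, 42, 222, 176], [-11, -5, 43, 223, 176], [-15, 3, 45, 225, 175], [-7, -12, 46, 221, 176], [-6, -6, 47, 222, 175], [8, -10, 47, 219, 174], [-3, -8, 47, 221, 175], [11, -10, 57, 218, 172]]
```

View pics/side9.png

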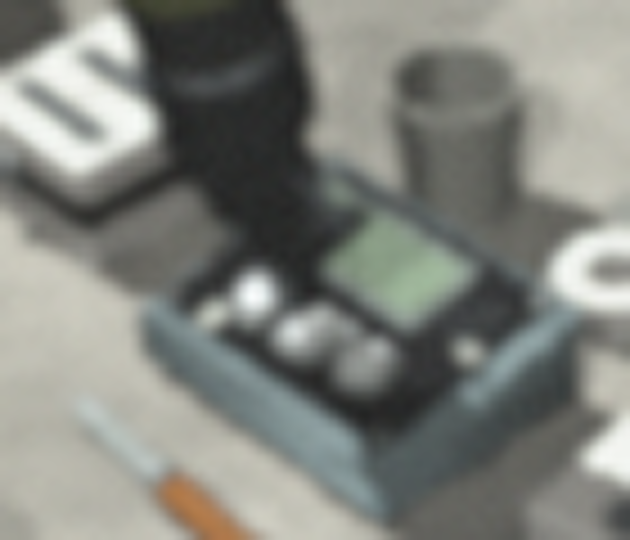

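All three keys are visible and up, and the shut tip is centred over the middle key around 20–28 mm above it. I'll descend another 12 mm.

Emit:
play_rows --pt "0 0 0.006 0 0 0" --pt "0 0 0.012 0 0 0" --pt "0 0 0.018 0 0 0" --pt "0 0 0.024 0 0 0" --pt "0 0 0.03 0 0 0" --pt "0 0 0.036 0 0 0" --pt "0 0 0.042 0 0 0" --pt "0 0 0.048 0 0 0" --pt "0 0 0.048 0 0 0" --pt "0 0 0.048 0 0 0"

```text
time: 19.15
position: [522.8, 169.1, 28.1]
tool_rot: [2.933, 0.001, 1.608]
ft_force: [-0.1, 0.3, 0.3]
width: -0.003
```

```bash
python3 - <<'E'
from h import *
intool()
p,d,Q=tips('side',lo=5,hi=40)
E
```

```text
t 19.15 TCP rel key (row,front,down) [-0.09 -0.61 29.37] F in tool [ 0.33 -0.   -0.28] w -0.002526801397400864 rotres [-0.0007  0.0007  0.0012] q [ 0.36  0.2  -0.65  0.52 -0.07  0.31]
side [[3, 20, 5, 227, 177], [-10, 5, 15, 226, 179], [-8, -5, 15, 224, 180], [-7, 8, 16, 226, 178], [3, -13, 16, 221, 180], [-7, -9, 18, 223, 180], [-15, -4, 20, 225, 180], [-8, -3, 20, 224, 179], [-5, 0, 22, 224, 178], [-7, -14, 23, 222, 180], [-5, -11, 26, 222, 179], [-11, 7, 26, 226, 177], [-2, -7, 27, 222, 178], [-17, -4, 27, 225, 179], [-10, -9, 27, 223, 179], [-15, -2, 30, 225, 178], [-12, -9, 35, 223, 178], [10, -6, 36, 220, 175], [-10, -6, 37, 223, 177]]
```

Emit:
play_rows --pt "0 0 0.004 0 0 0" --pt "0 0 0.008 0 0 0" --pt "0 0 0.012 0 0 0" --pt "0 0 0.016 0 0 0" --pt "0 0 0.02 0 0 0" --pt "0 0 0.024 0 0 0" --pt "0 0 0.028 0 0 0" --pt "0 0 0.028 0 0 0" --pt "0 0 0.028 0 0 0" --pt "0 0 0.028 0 0 0"

```text
time: 20.2
position: [524.5, 169.3, 21.6]
tool_rot: [2.932, 0.001, 1.608]
ft_force: [-2.8, -0.5, 6.9]
width: -0.002
```

```bash
python3 - <<'E'
from h import *
intool()
p,d,Q=tips('side',lo=3,hi=25)
E
```

```text
t 20.2 TCP rel key (row,front,down) [ 0.   -0.34 36.09] F in tool [-0.36 -1.36 -7.3 ] w -0.0021691527416960194 rotres [-0.0002  0.0006  0.0012] q [ 0.36  0.21 -0.66  0.5  -0.07  0.31]
side [[-2, -3, 4, 224, 181], [-3, 19, 4, 228, 178], [-5, 12, 5, 227, 179], [-1, -7, 6, 223, 181], [-12, 2, 13, 226, 180], [-10, -1, 14, 225, 180], [-15, -5, 14, 225, 181], [-7, -4, 15, 224, 180], [-4, -7, 15, 223, 180], [-8, 1, 17, 225, 179], [-3, -11, 18, 222, 180], [-10, 6, 20, 226, 178], [-15, 2, 21, 226, 179], [-6, -7, 22, 223, 179], [-11, -5, 24, 224, 179]]
```

The force of 7.3 N exceeds the 5 N full-travel force of one key. I'll push slightly more to confirm it's bottomed, then hold.

Emit:
play_rows --pt "0 0 0.002 0 0 0" --pt "0 0 0.004 0 0 0" --pt "0 0 0.004 0 0 0" --pt "0 0 0.004 0 0 0" --pt "0 0 0.004 0 0 0" --pt "0 0 0.004 0 0 0" --pt "0 0 0.004 0 0 0" --pt "0 0 0.004 0 0 0" --pt "0 0 0.004 0 0 0" --pt "0 0 0.004 0 0 0"

```text
time: 21.25
position: [524.6, 169.3, 21.5]
tool_rot: [2.932, 0.001, 1.608]
ft_force: [-7.7, -1.7, 17.3]
width: 0.001
```

```bash
python3 - <<'E'
from h import *
intool()
p,d,Q=tips('side',lo=300,hi=301)
cv2.imwrite('pics/side10.png',cv2.resize(p[145:205,190:260,::-1],None,fx=9,fy=9,interpolation=cv2.INTER_CUBIC))
E
```

```text
t 21.25 TCP rel key (row,front,down) [ 3.000e-02 -2.800e-01  3.625e+01] F in tool [ -1.42  -3.94 -18.54] w 0.000713552807555381 rotres [0.     0.0005 0.0013] q [ 0.36  0.21 -0.66  0.5  -0.07  0.31]
side []
```

View pics/side10.png

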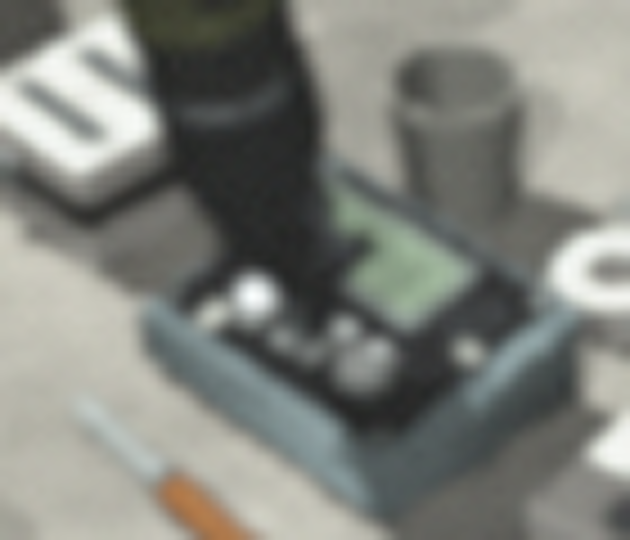

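The middle key is bottomed (18.5 N, only 0.15 mm more motion), with both round keys up at (255,298) and (365,365). Release and retreat.

Emit:
play_rows --pt "0 0 -0.01 0 0 0" --pt "0 0 -0.02 0 0 0" --pt "0 0 -0.035 0 0 0" --pt "0 0 -0.05 0 0 0" --pt "0 0 -0.1 0 0 0" --pt "0 0 -0.18 0 0 0" --pt "0 0 -0.28 0 0 0" --pt "0 0 -0.38 0 0 0" --pt "0 0 -0.48 0 0 0" --pt "0 0 -0.55 0 0 0"

```text
time: 22.3
position: [496.0, 168.4, 157.3]
tool_rot: [2.931, 0.0, 1.608]
ft_force: [0.6, 0.2, -0.8]
width: -0.001
```

Emit:
play_rows --pt "0 -0.04 -0.02 0 0 0" --pt "0 -0.08 -0.04 0 0 0" --pt "0 -0.12 -0.06 0 0 0" --pt "0 -0.16 -0.08 0 0 0" --pt "0 -0.2 -0.1 0 0 0" --pt "0 -0.24 -0.12 0 0 0" --pt "0 -0.24 -0.12 0 0 0" --pt "0 -0.24 -0.12 0 0 0" --pt "0 -0.24 -0.12 0 0 0" --pt "0 -0.24 -0.12 0 0 0"

```text
time: 23.3
position: [431.5, 165.9, 171.7]
tool_rot: [2.933, 0.001, 1.608]
ft_force: [0.3, -0.0, 0.1]
width: 0.001
```

```bash
python3 - <<'E'
from h import *
intool()
o={}
for n in('side','top'):
    p,d,Q=tips(n,lo=600,hi=601); cv2.imwrite(f'pics/{n}11.png',p[:,:,::-1]); o[n]=p
    p0=np.load(f'pics/{n}0.npz')['p']
    df=np.abs(p.astype(int)-p0).max(2).astype(np.uint8); cv2.imwrite(f'pics/{n}11d.png',np.clip(df*3,0,255))
    if n=='side':
        g=p.min(2).astype(float)
        for i,(u,v) in enumerate([(218.8,177.2),(224.3,181.2),(230,184.8)]):
            yy,xx=np.mgrid[:384,:512]
            for _ in range(3):
                w=np.clip(g-110,0,80)*(np.hypot(xx-u,yy-v)<4); u,v=(w*xx).sum()/w.sum(),(w*yy).sum()/w.sum()
            print(i,round(u,2),round(v,2),onz(n,u,v,57).round(1))
cv2.imwrite('pics/f.png',np.hstack([cv2.resize(o['side'][130:220,180:300,::-1],None,fx=3.3,fy=5),cv2.resize(o['top'][130:240,120:290,::-1],(396,450))]))
E
```

```text
t 23.3 TCP rel key (row,front,down) [-1.0000e-02 -6.0120e+01 -1.3005e+02] F in tool [-0.04  0.32 -0.06] w 0.0007501206436239437 rotres [-0.0006  0.0008  0.001 ] q [ 0.43 -0.11 -0.61  0.87 -0.08  0.39]
side []
0 218.44 177.34 [514.3 205.9  57. ]
1 224.0 180.94 [516.2 170.4  57. ]
2 229.5 184.42 [518.4 136.3  57. ]
top [[-44, -7, 600, 180, 246], [-38, 0, 600, 176, 242], [-52, -22, 601, 185, 254]]
```

View pics/f.png

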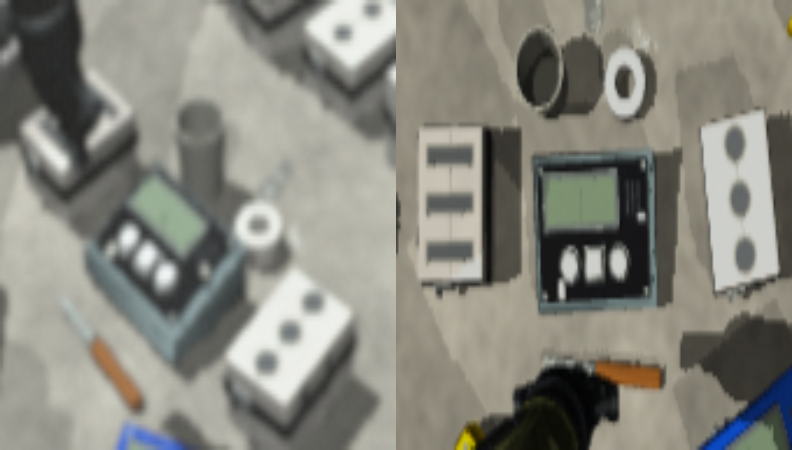

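View pics/side11d.png

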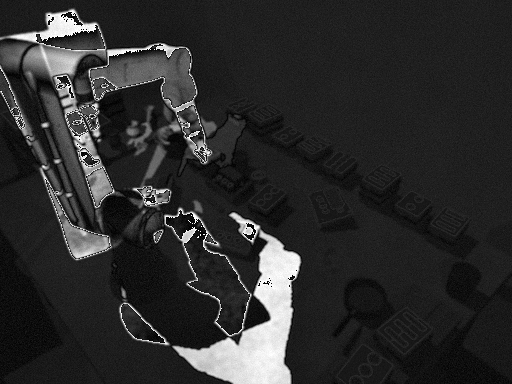

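The keys are back at their starting pixels (within about 0.1 px). The timer and bystanders haven't moved; the differences are only the arm and its shadow. Handing in.

```bash
python3 - <<'E'
from workcell import arm
print(arm.close_job()); o=arm.observe(); print(o['time'],o['ft_force'])
E
```

```text
the job is handed in; nothing more can be done
None
the job is handed in; nothing more can be done
```

I zeroed the casting timer and started the count, then handed the job in at about 23.4 s of the 51 s allowed. No verdict was reported.

**What I did**
- **Round keys:** I pressed both at once with the jaws about 57 mm apart and the tool tilted square to the plate. They bottomed at 22–30 N and I held them for about 2.7–3 s, then let both up.
- **Square key:** I shut the gripper, pressed the middle key until it bottomed at 18.5 N, and let it up. Both round keys were visibly up at that moment. I then backed the arm well clear.

**Last checks**
- The three keys' pixel centres in the side view were within about 0.1 px (roughly 0.4 mm) of where they started, so the timer had not shifted.
- In the side view's before/after difference image, the moulds, cup and ring showed no movement, only the arm and its shadow. The final top view showed nothing displaced; there I only looked at the area around the timer and did not view a difference image. The arm partly hid the knife.
- The wrist force was about zero.

**What disagreed or was not confirmed**
- The fingertips ended about 36–40 mm short of the reported TCP, much more than the 13 mm swing in the description. I went by the depth images and the contact force instead.
- Key travel was never read directly. That each key went fully down is judged from force and from motion stopping.

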